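Tip the counted row of weld nuts into the pot

TASK

Lift the counting tray by its wooden grip without spilling, rest its pouring edge on the rim of the round pot, and tip it there just far enough for the front row of weld nuts, and only that row, to slide into the pot. Then set the tray down flat on the bench with the other six nuts still behind its lip, and let go of it. Don't handle the nuts, don't shove the pot away, and leave the tin, the anchor block and the hammer alone.

Things in the scene. Friction and masses are not known exactly. Their poses are not given: they have to be found in the camera images.
- tray: Loose sheet-metal counting tray, 124 long (its x), 84 wide (its y), about 0.3 kg empty. Origin: centre of its flat underside; z up. It pours over its nose, the open edge at x = +62 mm. Floor 3 mm thick; side and back walls 18 mm high over the underside, 12 mm beside the front row; back wall at x = -62 mm. A raised lip crosses it; a wooden grip board stands behind the back wall.
- tray_lip (a point): Middle of the top of the tray's raised lip, 4 mm thick, 3 mm above the floor, 21 mm ahead of the tray's origin. Behind it lies the stock, two nuts deep; ahead, on the open apron, the front row of three. The row begins to slide at a tilt of 12 to 24 degrees (hidden friction); the upper stock layer, not held by the lip, slides over it at 24 to 42, always 12 or more steeper than the row.
- tray_grip (a point): Where to grip the tray: middle of the flat wooden grip board (12 mm thick, 60 wide), 84 mm behind the tray's origin and 45 mm above its underside. The board leans back, its top away from the nose, 20 degrees from upright, its top 66 mm over the underside. Pads close on its two flat faces, along the tray's x. Axes as the tray's.
- tray_nose (a point): Middle of the tray's pouring edge, on the underside, 62 mm ahead of the tray's origin. Its axes are the tray's.
- pot: Round, open, straight-sided steel pot, loose, 0.55 kg: outside diameter 130, height 60, wall 3, floor 4 mm. Origin: centre of its underside.
- pot_rim (a point): Centre of the pot's mouth, 60 mm above its underside, level with the top of the rim. A level tray laid some 25 mm over the near rim bears on it farthest in under its own side edges, about 6 mm behind its nose: there it pivots when tipped nose down.
- tin: Bystander: rectangular open steel tin holding rod ends, 78 x 105, 50 mm high. Origin: centre of its underside. Tin and pot may change places.
- anchor_block: Bystander: steel block 46 x 46 x 80 mm standing upright with three wavy legs up to 125 mm. Origin: centre of its underside.
- hammer: Bystander: hammer lying on the bench, 270 long, under 40 mm high. Origin: below the middle.
- nut_front1: Loose square weld nut 22 x 22 x 11 mm, 28 g, in the front row, on the apron ahead of the lip (right as seen looking along the tray towards its nose). Origin: centre of its underside.
- nut_front2: Loose square weld nut 22 x 22 x 11 mm, 28 g, in the front row, on the apron ahead of the lip (middle as seen looking along the tray towards its nose). Origin: centre of its underside.
- nut_front3: Loose square weld nut 22 x 22 x 11 mm, 28 g, in the front row, on the apron ahead of the lip (left as seen looking along the tray towards its nose). Origin: centre of its underside.
- nut_mid1: Loose square weld nut 22 x 22 x 11 mm, 28 g, stock, lower layer, just behind the lip (right as seen looking along the tray towards its nose). Origin: centre of its underside.
- nut_mid2: Loose square weld nut 22 x 22 x 11 mm, 28 g, stock, lower layer, just behind the lip (middle as seen looking along the tray towards its nose). Origin: centre of its underside.
- nut_mid3: Loose square weld nut 22 x 22 x 11 mm, 28 g, stock, lower layer, just behind the lip (left as seen looking along the tray towards its nose). Origin: centre of its underside.
- nut_top1: Loose square weld nut 22 x 22 x 11 mm, 28 g, stock, upper layer, lying on a nut of the lower one (right as seen looking along the tray towards its nose). Origin: centre of its underside.
- nut_top2: Loose square weld nut 22 x 22 x 11 mm, 28 g, stock, upper layer, lying on a nut of the lower one (middle as seen looking along the tray towards its nose). Origin: centre of its underside.
- nut_top3: Loose square weld nut 22 x 22 x 11 mm, 28 g, stock, upper layer, lying on a nut of the lower one (left as seen looking along the tray towards its nose). Origin: centre of its underside.
Things that resemble listed ones, but are neither listed nor needed, are in the scene too. What is meant by the tray is not turquoise, and is the larger of those in its own colour.

How it is judged:
By the outcome, as a careful person would: the job done as asked, in the order asked, and still so for the second after the job is handed in, with the robot touching nothing.
It also fails if it takes over 64 s, if anything falls off the work surface, if the arm or the gripper's body presses on something with over 40 N, if the wrist force passes 120 N, or if a joint passes its speed limit or range.

ROBOT

A 6-joint arm with a two-finger parallel gripper is mounted at the origin on the work surface. World frame = base frame: x ahead of the robot, y to its left, z up, the work surface at z = 0. Lengths are in m, angles in rad, forces in N, time in s.
With the tool pointing down it reaches from about 0.25 to 0.775 m from the base axis. Payload 4 kg.
Tool frame: the origin (TCP) lies between the finger pads; the fingertips stand 25 mm ahead of it and the grasp point (between the pads) lies 6 mm ahead of it (robot.tip_reach is the z of the fingertips in the tool frame, in m); z points along the fingers, y is the line along which they close (so a half turn about z gives the same grasp; the last joint's range is limited). The gripper opens to 94 mm and grips with 3 to 60 N. Pads are 16 mm wide; open, the fingers measure 119 mm over their backs; the gripper's body (75 mm by 177 mm) begins 78 mm behind the grasp point.
Start: joints at [1.224, 0.087, 1.371, -0, 1.684, -0.103], TCP at [0.133, 0.534, 0.231] pointing down, gripper open.
Joint ranges: [-3.1, 3.1], [-0.76, 2.03], [0.27, 2.55], [-1.08, 4.22], [0.17, 2.65], [-2.57, 2.57]. Speed limits (rad/s): [2.79, 2.79, 3.14, 3.14, 3.14, 3.14].

INTERFACE

Orientations are given as [roll, pitch, yaw] about the fixed x, y, z axes, in that order (R = Rz(yaw) Ry(pitch) Rx(roll)).
In Python, from bench import robot gives the robot as it stands. The module is installed in compiled form; this text tells all that it offers.
- The arm moves only by the shell command python3 -m handwheel 'ROWS'. ROWS is JSON, a list of rows, each a list of 3 entries, a list of its own where there are three numbers: the turn, a rotation vector about the world's x, y, z in units of 90 degrees (1.0 is 90 degrees), then the shift along the world's x, y, z in units of 0.05 m (1.0 is 0.05 m), then the closure, from 0 (fully open) to 1 (shut). A call has 1 to 5 rows; each row shifts and turns the commanded pose from where the row before left it; what a row does not reach is not made up. A row lasts 1/10 s, in which the tool goes at most 50 mm and 8.59 degrees, less where a joint would pass 70% of its speed; a pose out of reach is approached as far as the arm can. A call with a number of a shift or a turn outside -1 to 1 is refused whole. A call with a gripper value outside its range is refused whole. The fingers move at their own pace and stop on an object; the grip force is fixed at half the most. Time passes only in rows, so rows that do not move let the fingers close. It gives the time, the measured TCP pose, the force, the opening and the grip force at its end, in the units of the state.
- robot.get_obs(): the state, without advancing time (a new reading comes with each control period).
- robot.snapshot(name): name is "scene" or "top"; returns (picture, depth): 384x512x3 uint8, red, green, blue; 384x512 float32, m along the optical axis (not along the pixel's ray), 0 where there is no reading.
- robot.calibration(name): a dict with "mtx" (3x3 intrinsics, pixels), "extrinsics" (4x4, takes a point from camera to world coordinates). Camera axes: x right, y down, z forward; pixel columns grow to the right and rows downward; lengths in m; the calibration is good to about 2 mm. A picture is of the moment at which its call begins. calibration takes no time and is no camera call.
- robot.close_job(): hands the job in; it is judged then, once.
Trained networks look in the newest picture that a camera, given by its name, has taken for a name from the list of things; names that differ only in an ending like _2 or _b are one class to them, and where a whole thing is asked for, a point or a joint stands for the part that bears it (a point fixed in the world has none). Each returns a list of dicts, best first, with "p" (0 to 1); they miss things now and then, are a little off and sometimes report something else, mostly with a low value. They report only what shows in the picture. A call takes as long as a camera call. They do not tell look-alikes from the thing itself.
- robot.boxes_of(query, camera): "bbox" ([left, top, right, bottom] in pixels, round what is visible of it).
The state is a dict: "time": time; "joint_positions": joint angles; "qvel": joint speeds; "joint_torque": joint torques, N m; "tool_pos": TCP position; "ee_rot": TCP orientation; "wrist_force": force on the tool from outside, world axes, zero at the start; "wrist_torque": the same for the moment, N m; "width": finger opening in m; "finger_force": force on a finger pad.
Only numpy, scipy, OpenCV 4.12 (cv2) and the standard library are available. Lean on these libraries where they do the work, as an engineer would, in place of code of your own. Each camera call takes 0.05 s, during which the arm holds its last target. There are 200 camera calls.

## Working session

There is one attempt and no reset: what is moved stays moved. The work goes in short steps, Python scripts to look and compute and a shell command to move; the robot and the scene stay as the last step left them, time stands still between calls to the robot, and variables do not carry over. Pictures are saved under pics/ and viewed, at most 10 in all, crops included, and the job is handed in when it is done.

```bash
mkdir -p pics
python3 - <<'E'
from bench import robot
import cv2,numpy as np
for c in("scene","top"):
    p,d=robot.snapshot(c); cv2.imwrite(f"pics/{c}0.png",p[:,:,::-1]); np.savez(f"{c}0.npz",p=p,d=d)
    for q in("tray","pot","tin","anchor_block","hammer","tray_grip"):
        print(c,q,[(np.round(b["bbox"]).astype(int).tolist(),round(b["p"],2)) for b in robot.boxes_of(q,c)])
a=cv2.imread("pics/top0.png");cv2.imwrite("pics/top0b.png",cv2.resize(a,(800,600)))
print({k:np.round(v,3) if not np.isscalar(v) else v for k,v in robot.get_obs().items()})
for c in("scene","top"): print(np.round(robot.calibration(c)["extrinsics"],3),robot.calibration(c)["mtx"])
E
```

```text
scene tray [([185, 162, 221, 189], 0.88), ([209, 253, 295, 304], 0.72), ([180, 187, 253, 238], 0.6)]
scene pot [([232, 214, 245, 225], 0.38), ([220, 211, 229, 218], 0.3)]
scene tin [([319, 199, 382, 245], 0.57), ([376, 133, 403, 180], 0.45)]
scene anchor_block [([377, 132, 405, 178], 0.76), ([220, 209, 231, 218], 0.52)]
scene hammer [([92, 201, 136, 300], 0.7)]
scene tray_grip [([183, 185, 252, 235], 0.73), ([212, 250, 293, 307], 0.69), ([186, 160, 219, 188], 0.68)]
top tray [([271, 246, 322, 299], 0.97), ([263, 173, 334, 230], 0.82), ([250, 94, 321, 145], 0.77)]
top pot [([132, 183, 188, 244], 0.72)]
top tin [([154, 125, 206, 167], 0.98), ([288, 192, 298, 201], 0.36)]
top anchor_block [([72, 191, 112, 216], 0.77)]
top hammer [([381, 147, 421, 257], 0.7)]
top tray_grip [([273, 246, 319, 294], 0.82), ([251, 92, 323, 145], 0.71), ([267, 172, 336, 226], 0.62)]
{'time': 0.7, 'joint_positions': array([ 1.224,  0.087,  1.371,  0.   ,  1.684, -0.103]), 'qvel': array([ 0.   , -0.001,  0.001, -0.003,  0.001,  0.001]), 'joint_torque': array([-1.0000e-03, -3.3993e+01, -3.0251e+01,  7.2000e-02,  2.4000e-02,
       -0.0000e+00]), 'tool_pos': array([0.133, 0.534, 0.231]), 'ee_rot': array([3.141, 0.   , 2.898]), 'wrist_force': array([0.314, 0.591, 0.444]), 'wrist_torque': array([ 0.035,  0.025, -0.038]), 'finger_force': 0.0, 'width': 0.09390552361482424}
[[ 0.345  0.665 -0.662  1.082]
 [ 0.939 -0.252  0.236 -0.235]
 [-0.01  -0.703 -0.711  0.672]
 [ 0.     0.     0.     1.   ]] [[355.88269123   0.         256.99567326]
 [  0.         355.88269123 191.79153346]
 [  0.           0.           1.        ]]
[[-0.025 -0.992  0.126  0.396]
 [-1.     0.022 -0.02  -0.017]
 [ 0.017 -0.126 -0.992  1.027]
 [ 0.     0.     0.     1.   ]] [[424.9818571    0.         258.95361717]
 [  0.         424.9818571  196.39452007]
 [  0.           0.           1.        ]]
```

View pics/top0b.png

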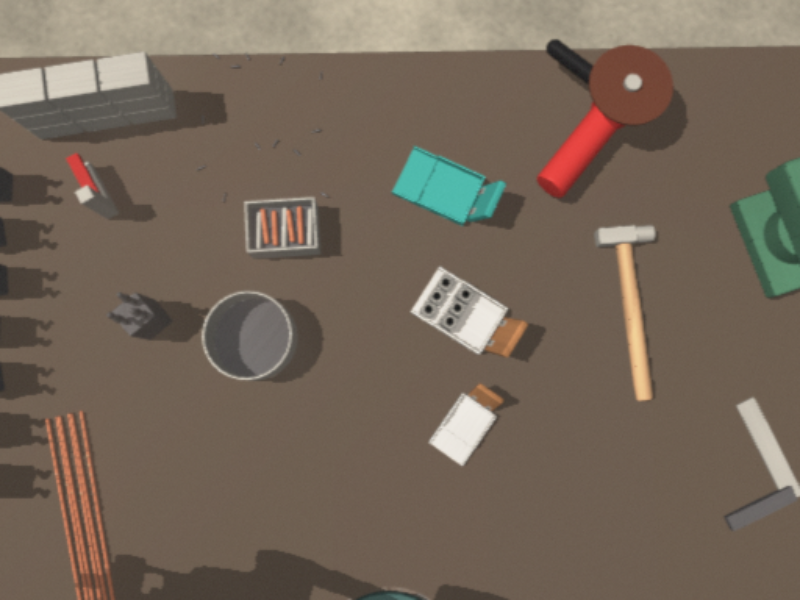

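View pics/scene0.png

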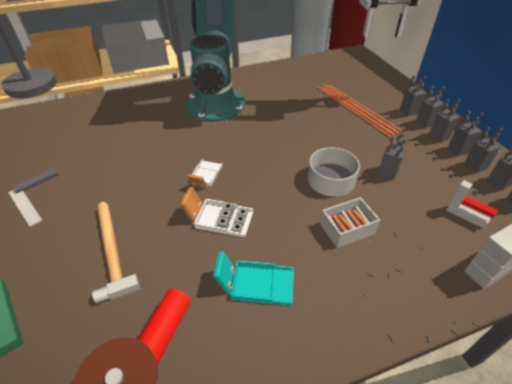

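Top view (800x600): candidates for the tray are turquoise (447,185), large white with six-plus nuts and wooden grip (460,310), and small white (465,425). I choose the large white one: not turquoise, and the larger of its colour. The pot is at (248,335), the tin at (282,228) and the anchor block at (135,313). The trained network's boxes agree with the picture for these.

```bash
cat > h.py <<'E'
import numpy as np,cv2
from bench import robot
def cloud(c,d):
    K=robot.calibration(c)
    v,u=np.indices(d.shape); m=K["mtx"]
    P=np.stack([(u-m[0,2])/m[0,0]*d,(v-m[1,2])/m[1,1]*d,d],-1)
    T=np.array(K["extrinsics"]); return P@T[:3,:3].T+T[:3,3]
def shot(c):
    p,d=robot.snapshot(c); return p,d,cloud(c,d)
def crop(p,box,name,s):
    l,t,r,b=box; cv2.imwrite(f"pics/{name}.png",cv2.resize(p[t:b,l:r,::-1],None,fx=s,fy=s,interpolation=cv2.INTER_CUBIC))
def circle(P2):
    A=np.c_[2*P2,np.ones(len(P2))]; s=np.linalg.lstsq(A,(P2**2).sum(1),rcond=None)[0]
    return s[:2],np.sqrt(s[2]+s[:2]@s[:2])
E
cat > m.py <<'E'
from h import *
z=np.load("top0.npz");p,d=z["p"],z["d"];X=cloud("top",d)
crop(p,(245,160,345,235),"trayc",8)
hsv=cv2.cvtColor(p,cv2.COLOR_RGB2HSV)
def sub(b): 
    m=np.zeros(d.shape,bool);m[b[1]:b[3],b[0]:b[2]]=1;return m&(d>0)
B=sub((255,165,345,235))
print("bench z",np.median(X[sub((210,200,250,230))][:,2]), np.median(X[sub((330,250,370,300))][:,2]))
T=B&(X[...,2]>.008)
wood=T&(hsv[...,1]>110)&(hsv[...,2]>90)
body=T&~wood
# box of tray by wall heights
q=X[body];print(len(q),np.percentile(q[:,2],[5,50,95,100]))
r=cv2.minAreaRect(q[:,:2].astype(np.float32)*1000);print("rect",r,cv2.boxPoints(r).round(1).tolist())
w=X[wood];print("wood",len(w),w.mean(0),w.max(0));
for lo in(.02,.03,.04,.05,.06):
    s=w[(w[:,2]>lo)&(w[:,2]<lo+.01)]
    if len(s):print(lo,len(s),s.mean(0).round(4))
P=sub((125,178,195,250));Q=X[P&(X[...,2]>.054)&(X[...,2]<.066)]
c,R=circle(Q[:,:2]);print("pot",c,R,np.median(Q[:,2]))
for n,b in(("tin",(150,120,210,170)),("anchor",(68,185,114,220))):
    Q=X[sub(b)&(X[...,2]>.03)];print(n,Q.min(0).round(3),Q.max(0).round(3))
z=np.load("scene0.npz");p,d=z["p"],z["d"];X=cloud("scene",d)
P=sub((300,140,368,205));Q=X[P&(X[...,2]>.054)&(X[...,2]<.066)]
c,R=circle(Q[:,:2]);print("pot scene",c,R,np.median(Q[:,2]))
hsv=cv2.cvtColor(p,cv2.COLOR_RGB2HSV);W=sub((178,185,205,225))&(X[...,2]>.02)&(hsv[...,1]>110);w=X[W];print("wood scene",len(w),w.mean(0),w.min(0),w.max(0))
E
python3 m.py
```

```text
bench z -0.0005749978738287531 -0.0007268717586781381
826 [0.00983115 0.01634227 0.02620282 0.06145989]
rect ((509.844970703125, -131.82591247558594), (152.41006469726562, 84.73119354248047), 56.35179138183594) [[432.3999938964844, -171.8000030517578], [502.8999938964844, -218.6999969482422], [587.2999877929688, -91.9000015258789], [516.7999877929688, -44.900001525878906]]
wood 350 [ 0.47164228 -0.18631924  0.0500317 ] [ 0.50430179 -0.15995713  0.06824272]
0.02 32 [ 0.4753 -0.176   0.0253]
0.03 46 [ 0.4754 -0.1801  0.0348]
0.04 53 [ 0.4741 -0.1836  0.0451]
0.05 50 [ 0.4711 -0.186   0.0548]
0.06 149 [ 0.4678 -0.193   0.0647]
pot [0.48268099 0.1951246 ] 0.06312416058648473 0.05898402212423781
tin [0.607 0.094 0.03 ] [0.691 0.202 0.055]
anchor [0.484 0.322 0.03 ] [0.547 0.382 0.131]
pot scene [0.48195818 0.19327468] 0.06337425463632318 0.059176814876044315
wood scene 398 [ 0.47627811 -0.19039577  0.04837099] [ 0.44361616 -0.21498325  0.02012846] [ 0.50232362 -0.16313692  0.06999405]
```

View pics/trayc.png

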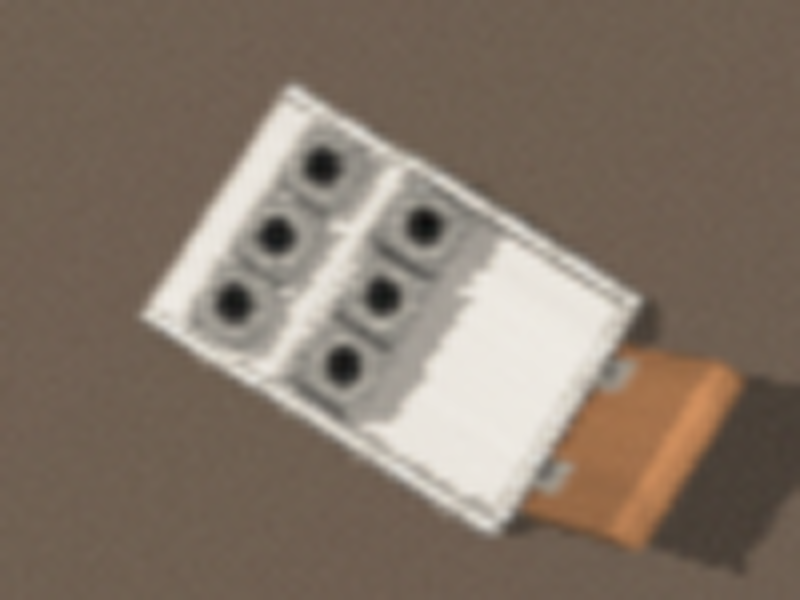

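The crop shows the three front-row nuts at about (235-320, 165-305), the lip, the stock nuts behind it and the wooden grip at (630,450), so this is the right tray.

```bash
cat >> h.py <<'E'
from scipy.spatial.transform import Rotation as Ro
A=np.deg2rad(56.35)
def RT(tilt,yaw=A): return Ro.from_euler('z',yaw)*Ro.from_euler('y',np.deg2rad(tilt))   # tray orientation, nose-down tilt
def tool(G,tilt,yaw=A,back=0.006):
    "TCP pose with grasp point at G"
    t=RT(tilt,yaw); c,s=np.cos(np.deg2rad(20)),np.sin(np.deg2rad(20))
    z=np.array([s,0,-c]); y=np.array([c,0,s]); x=np.cross(y,z)
    R=t*Ro.from_matrix(np.c_[x,y,z]); return np.array(G)-back*R.apply([0,0,1]),R
def now():
    o=robot.get_obs(); return np.array(o["tool_pos"]),Ro.from_euler('xyz',o["ee_rot"]),o
def go(p,R):
    p0,R0,o=now(); return ((R*R0.inv()).as_rotvec()/(np.pi/2)).round(4),((p-p0)/.05).round(3)
E
python3 - <<'E'
from h import *
for b in(.13,.006):
    print(go(*tool([.472,-.190,.045],0,back=b)), tool([.472,-.190,.045],0,back=b)[0])
E
```

```text
(array([ 0.2042, -0.0901, -0.2164]), array([  6.291, -15.215,  -1.268])) [ 0.44736245 -0.22701237  0.16716004]
(array([ 0.2042, -0.0901, -0.2164]), array([  6.761, -14.509,  -3.598])) [ 0.47086288 -0.19170826  0.05063816]
```

```bash
python3 -m handwheel '[[[0.0102,-0.0045,-0.0108],[0.31,-0.76,-0.03],0.5],[[0.0102,-0.0045,-0.0108],[0.31,-0.76,-0.03],0.5],[[0.0102,-0.0045,-0.0108],[0.31,-0.76,-0.03],0.5],[[0.0102,-0.0045,-0.0108],[0.31,-0.76,-0.03],0.5],[[0.0102,-0.0045,-0.0108],[0.31,-0.76,-0.03],0.5]]' >/dev/null
python3 -m handwheel '[[[0.0102,-0.0045,-0.0108],[0.31,-0.76,-0.03],0.5],[[0.0102,-0.0045,-0.0108],[0.31,-0.76,-0.03],0.5],[[0.0102,-0.0045,-0.0108],[0.31,-0.76,-0.03],0.5],[[0.0102,-0.0045,-0.0108],[0.31,-0.76,-0.03],0.5],[[0.0102,-0.0045,-0.0108],[0.31,-0.76,-0.03],0.5]]' >/dev/null
python3 -m handwheel '[[[0.0102,-0.0045,-0.0108],[0.31,-0.76,-0.03],0.5],[[0.0102,-0.0045,-0.0108],[0.31,-0.76,-0.03],0.5],[[0.0102,-0.0045,-0.0108],[0.31,-0.76,-0.03],0.5],[[0.0102,-0.0045,-0.0108],[0.31,-0.76,-0.03],0.5],[[0.0102,-0.0045,-0.0108],[0.31,-0.76,-0.03],0.5]]' >/dev/null
python3 -m handwheel '[[[0.0102,-0.0045,-0.0108],[0.31,-0.76,-0.03],0.5],[[0.0102,-0.0045,-0.0108],[0.31,-0.76,-0.03],0.5],[[0.0102,-0.0045,-0.0108],[0.31,-0.76,-0.03],0.5],[[0.0102,-0.0045,-0.0108],[0.31,-0.76,-0.03],0.5],[[0,0,0],[0,0,0],0.5]]'
python3 - <<'E'
from h import *
for b in(.13,.06,.006):
    print(go(*tool([.472,-.190,.045],0,back=b)))
o=now()[2];print(o["joint_positions"].round(2),o["width"],o["wrist_force"])
p,d,X=shot("scene");crop(p,(140,100,300,260),"s1",4)
E
```

```text
time: 2.7
tool_pos: [0.4279, -0.1923, 0.2003]
ee_rot: [2.811, 0.001, 2.567]
wrist_force: [-0.3, 0.6, 0.4]
width: 0.047
finger_force: 0.0
(array([ 0.01 , -0.006, -0.008]), array([ 0.39 , -0.694, -0.663]))
(array([ 0.01 , -0.006, -0.008]), array([ 0.655, -0.295, -1.979]))
(array([ 0.01 , -0.006, -0.008]), array([ 0.86 ,  0.012, -2.994]))
[-0.77 -0.09  1.64  0.33  1.65 -1.75] 0.0469813349655857 [-0.28374599  0.60292787  0.42937533]
```

View pics/s1.png

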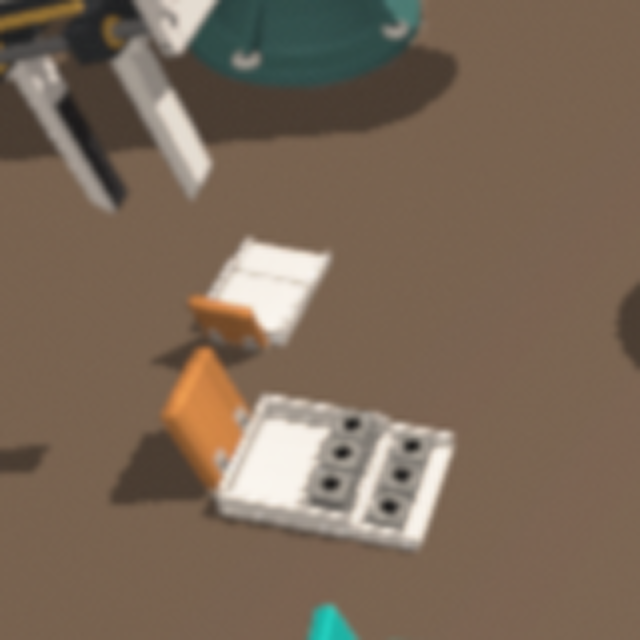

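The gripper is upper left (fingers near (110,200)), aligned with and short of the grip board at (205,420); all nuts are in place.

```bash
python3 -m handwheel '[[[0.005,-0.003,-0.004],[0.2,-0.35,-0.33],0.55],[[0.005,-0.003,-0.004],[0.19,-0.34,-0.33],0.55],[[0,0,0],[0.09,0.13,-0.44],0.55],[[0,0,0],[0.09,0.13,-0.44],0.55],[[0,0,0],[0.09,0.13,-0.44],0.55]]' >/dev/null
python3 -m handwheel '[[[0,0,0],[0,0,0],0.55]]'
python3 - <<'E'
from h import *
for b in(.06,.006):
    print(go(*tool([.472,-.190,.045],0,back=b)))
p,d,X=shot("scene");crop(p,(150,130,270,250),"s2",5)
p,d,X=shot("top");crop(p,(245,160,345,235),"t2",6)
a=cv2.imread("pics/s2.png");b=cv2.imread("pics/t2.png");c=np.zeros((600,800,3),np.uint8)
a=cv2.resize(a,(400,400));b=cv2.resize(b,(400,300));c[:400,:400]=a;c[:300,400:]=b;cv2.imwrite("pics/c2.png",c[:400])
E
```

```text
time: 3.35
tool_pos: [0.4585, -0.1999, 0.1004]
ee_rot: [2.791, -0.004, 2.562]
wrist_force: [-1.0, -0.6, -0.5]
width: 0.0423
finger_force: 0.0
(array([-0.0023, -0.0017, -0.0049]), array([ 0.042, -0.144,  0.02 ]))
(array([-0.0023, -0.0017, -0.0049]), array([ 0.247,  0.164, -0.995]))
```

View pics/c2.png

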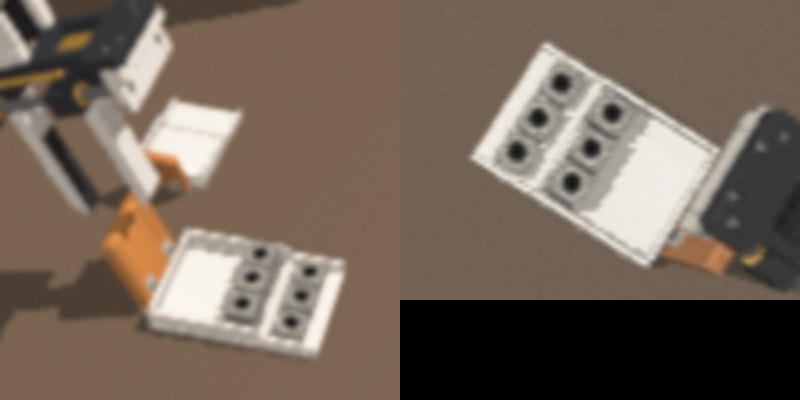

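```bash
python3 -m handwheel '[[[-0.0023,-0.0017,-0.0049],[0.05,-0.14,0.02],0.55],[[0,0,0],[0.05,0.08,-0.25],0.55],[[0,0,0],[0.05,0.08,-0.25],0.55],[[0,0,0],[0.05,0.08,-0.25],0.55],[[0,0,0],[0.05,0.08,-0.25],0.55]]' >/dev/null
python3 -m handwheel '[[[0,0,0],[0,0,0],0.55]]'
python3 - <<'E'
from h import *
print(go(*tool([.472,-.190,.045],0)))
E
```

```text
time: 4.05
tool_pos: [0.4714, -0.1923, 0.051]
ee_rot: [2.793, 0.001, 2.553]
wrist_force: [-0.8, 0.5, 0.1]
width: 0.0423
finger_force: 0.0
(array([0.0004, 0.0003, 0.0011]), array([-0.011,  0.012, -0.007]))
```

Exactly on station with no contact; close.

```bash
python3 -m handwheel '[[[0,0,0],[0,0,0],0.7],[[0,0,0],[0,0,0],0.8],[[0,0,0],[0,0,0],0.9],[[0,0,0],[0,0,0],1],[[0,0,0],[0,0,0],1]]'
python3 -m handwheel '[[[0,0,0],[0,0,0],1],[[0,0,0],[0,0,0],1]]'
python3 - <<'E'
from h import *
o=now()[2];print(o["tool_pos"],o["wrist_torque"],o["joint_positions"].round(2))
p,d,X=shot("scene");crop(p,(150,130,270,250),"s3",5)
E
```

```text
time: 4.55
tool_pos: [0.473, -0.1947, 0.0545]
ee_rot: [2.794, 0.008, 2.551]
wrist_force: [-0.5, -1.3, -0.2]
width: 0.0117
finger_force: 30.0
time: 4.75
tool_pos: [0.473, -0.1947, 0.0545]
ee_rot: [2.794, 0.008, 2.551]
wrist_force: [-1.0, -2.2, 1.6]
width: 0.0121
finger_force: 30.0
[ 0.47303657 -0.19472881  0.05449293] [-0.10138938  0.04752623 -0.1056567 ] [-0.72  0.1   1.76  0.36  1.34 -1.8 ]
```

```bash
python3 -m handwheel '[[[0,0,0],[0,0,0.03],1],[[0,0,0],[0,0,0.06],1],[[0,0,0],[0,0,0.1],1],[[0,0,0],[0,0,0.1],1],[[0,0,0],[0,0,0.1],1]]'
python3 -m handwheel '[[[0,0,0],[0,0,0.1],1],[[0,0,0],[0,0,0.1],1],[[0,0,0],[0,0,0.1],1],[[0,0,0],[0,0,0.05],1],[[0,0,0],[0,0,0],1]]'
cat > tr.py <<'E'
from h import *
def tray(name,c="scene",seed=None):
    "tilt of tray from white pixels near expected place"
    p0,R0,o=now(); p,d,X=shot(c)
    c_,s_=np.cos(np.deg2rad(20)),np.sin(np.deg2rad(20))
    Rt=R0*Ro.from_matrix(np.c_[np.cross([c_,0,s_],[s_,0,-c_]),[c_,0,s_],[s_,0,-c_]]).inv()  # nominal tray orientation
    O=p0+R0.apply([0,0,.006])-Rt.apply([-.084,0,.045])
    L=Rt.inv().apply((X-O).reshape(-1,3)).reshape(X.shape); L[d==0]=9
    hsv=cv2.cvtColor(p,cv2.COLOR_RGB2HSV)
    white=(hsv[...,1]<45)&(hsv[...,2]>130)
    return p,d,X,L,white,O,Rt,o
if __name__=="__main__":
    import sys
    for c in("scene","top"):
        p,d,X,L,w,O,Rt,o=tray("",c)
        print("nominal origin",O.round(4),"tray x",Rt.apply([1,0,0]).round(3),"y",Rt.apply([0,1,0]).round(3))
        m=w&(abs(L[...,0])<.08)&(abs(L[...,1])<.06)&(abs(L[...,2]-.008)<.03)
        f=m&(L[...,0]>-.055)&(L[...,0]<-.018)&(abs(L[...,1])<.032)
        q=L[f]
        if len(q)>20:
            k=np.linalg.lstsq(np.c_[q[:,:2],np.ones(len(q))],q[:,2],rcond=None)[0]
            print(c,"floor n",len(q),"nose-down extra deg",np.degrees(-np.arctan(k[0])),"roll",np.degrees(np.arctan(k[1])),"z at 0",k[2])
        q=L[m];print("x range",np.percentile(q[:,0],[1,99]).round(4),"y",np.percentile(q[:,1],[1,99]).round(4))
        if len(sys.argv)>2:
            v,u=np.nonzero(m); crop(p,(max(u.min()-25,0),max(v.min()-25,0),u.max()+30,v.max()+25),sys.argv[1]+c,5)
    print(o["tool_pos"].round(4),o["wrist_force"].round(2),o["wrist_torque"].round(3),o["width"],o["time"])
E
python3 tr.py l1 1
python3 - <<'E'
import cv2,numpy as np
a=cv2.imread("pics/l1scene.png");b=cv2.imread("pics/l1top.png")
f=lambda i:cv2.resize(i,(400,int(i.shape[0]*400/i.shape[1])));a,b=f(a),f(b);h=max(len(a),len(b));c=np.zeros((h,800,3),np.uint8);c[:len(a),:400]=a;c[:len(b),400:]=b;cv2.imwrite("pics/l1.png",c)
E
```

```text
time: 5.3
tool_pos: [0.4725, -0.1941, 0.0736]
ee_rot: [2.794, 0.006, 2.552]
wrist_force: [1.0, 0.1, -5.4]
width: 0.012
finger_force: 30.0
time: 5.8
tool_pos: [0.473, -0.1945, 0.0916]
ee_rot: [2.794, 0.008, 2.552]
wrist_force: [0.1, -0.2, -4.8]
width: 0.0116
finger_force: 30.0
nominal origin [ 0.5212 -0.1232  0.0409] tray x [ 0.556  0.831 -0.001] y [-0.831  0.556 -0.008]
scene floor n 252 nose-down extra deg 0.1732707947188604 roll 0.33347476763910544 z at 0 0.00014279251536772323
x range [-0.0608  0.0607] y [-0.0378  0.0463]
nominal origin [ 0.5209 -0.1231  0.0405] tray x [ 0.556  0.831 -0.001] y [-0.831  0.556 -0.007]
top floor n 337 nose-down extra deg 0.9309664465276904 roll 0.9062750005339855 z at 0 -0.0019294454694749684
x range [-0.06    0.0624] y [-0.036   0.0468]
[ 0.4728 -0.1944  0.0912] [-1.64  1.24 -5.26] [-0.744  0.436 -0.062] 0.012137033765427513 5.85
```

View pics/l1.png

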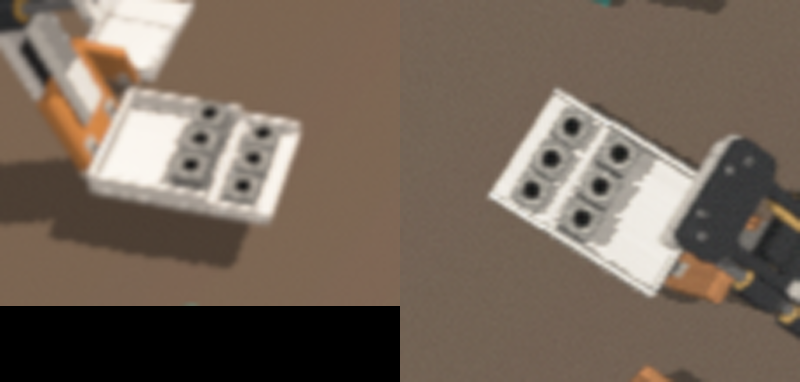

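The tray is held clear of the bench; all nuts are in place (front row at left-panel (185-262, 130-190)). Carry it over to the pot with the nose slightly up.

```bash
python3 -m handwheel '[[[0.0055,-0.0037,0],[0,0,0.06],1],[[0.0055,-0.0037,0],[0,0,0.12],1],[[0.0055,-0.0037,0],[0,0,0.14],1],[[0.0055,-0.0037,0],[0,0,0.14],1],[[0.0055,-0.0037,0],[0,0,0.14],1]]' >/dev/null
python3 -m handwheel '[[[0,0,0],[0,0,0.14],1],[[0,0,0],[0,0,0.12],1],[[0,0,0],[0,0,0.06],1],[[0,0,0],[-0.032,0.08,0.04],1],[[0,0,0],[-0.064,0.16,0],1]]'
for i in 1 ; do python3 -m handwheel '[[[0,0,0],[-0.0955,0.24,0],1],[[0,0,0],[-0.0955,0.24,0],1],[[0,0,0],[-0.0955,0.24,0],1],[[0,0,0],[-0.0955,0.24,0],1],[[0,0,0],[-0.0955,0.24,0],1]]'; done
python3 -m handwheel '[[[0,0,0],[-0.0955,0.24,0],1],[[0,0,0],[-0.0955,0.24,0],1],[[0,0,0],[-0.0955,0.24,0],1],[[0,0,0],[-0.0955,0.24,0],1],[[0,0,0],[-0.0955,0.24,0],1]]' >/dev/null
python3 -m handwheel '[[[0,0,0],[-0.0955,0.24,0],1],[[0,0,0],[-0.0955,0.24,0],1],[[0,0,0],[-0.0955,0.24,0],1],[[0,0,0],[-0.0955,0.24,0],1],[[0,0,0],[-0.0955,0.24,0],1]]' >/dev/null
python3 -m handwheel '[[[0,0,0],[-0.0955,0.24,0],1],[[0,0,0],[-0.0955,0.24,0],1],[[0,0,0],[-0.064,0.16,0],1],[[0,0,0],[-0.032,0.08,0],1],[[0,0,0],[0,0,0],1]]'
cat >> tr.py <<'E'
    C=np.array([.4823,.1942]); u=np.array([np.cos(A),np.sin(A)])
    Oa=O+Rt.apply([0,.0047,-.004]); N=Oa+Rt.apply([.062,0,0]); r=N[:2]-C
    print("actual nose",N.round(4),"ahead of centre",(r@u).round(4),"left",(r@[-u[1],u[0]]).round(4),"tilt",np.degrees(np.arcsin(-Rt.apply([1,0,0])[2])).round(2))
    q=X[(np.hypot(X[...,0]-C[0],X[...,1]-C[1])<.09)&(X[...,2]>.056)&(X[...,2]<.063)&(((X[...,:2]-C)@u)>-.02)]
    print("pot circle far half",circle(q[:,:2]))
E
python3 tr.py
```

```text
time: 6.9
tool_pos: [0.468, -0.1822, 0.1392]
ee_rot: [2.741, 0.007, 2.551]
wrist_force: [0.7, -1.2, -4.7]
width: 0.012
finger_force: 30.0
time: 7.4
tool_pos: [0.4435, -0.1209, 0.139]
ee_rot: [2.741, 0.006, 2.552]
wrist_force: [0.6, 0.4, -4.1]
width: 0.0119
finger_force: 30.0
time: 8.9
tool_pos: [0.3818, 0.0343, 0.139]
ee_rot: [2.741, 0.007, 2.552]
wrist_force: [0.0, -0.4, -4.5]
width: 0.0118
finger_force: 30.0
nominal origin [0.4313 0.1077 0.0928] tray x [0.555 0.83  0.051] y [-0.831  0.556 -0.007]
scene floor n 154 nose-down extra deg 0.09908006284025946 roll 0.3093870428429225 z at 0 0.0005189412589099278
x range [-0.0603  0.0601] y [-0.0384  0.0472]
nominal origin [0.4316 0.1072 0.0929] tray x [0.555 0.83  0.051] y [-0.831  0.556 -0.007]
top floor n 133 nose-down extra deg 0.18531931543269609 roll 0.6888219482149947 z at 0 -0.001773246487771367
x range [-0.0486  0.0624] y [-0.0365  0.046 ]
[0.382  0.0338 0.1391] [-0.6  -0.28 -5.18] [-0.792  0.463  0.012] 0.011853949101851264 8.95
actual nose [0.4622 0.1614 0.092 ] ahead of centre -0.0384 left -0.0014 tilt -2.92
pot circle far half (array([0.48284131, 0.1954767 ]), np.float64(0.0629889353651645))
```

```bash
python3 -m handwheel '[[[-0.0055,0.0037,0],[-0.01,-0.02,-0.04],1],[[-0.0055,0.0037,0],[0,0,-0.06],1],[[-0.0055,0.0037,0],[0,0,-0.06],1],[[-0.0055,0.0037,0],[0,0,-0.06],1],[[-0.0055,0.0037,0],[0,0,-0.06],1]]' >/dev/null
python3 -m handwheel '[[[0,0,0],[0,0,-0.05],1],[[0,0,0],[0,0,-0.04],1],[[0,0,0],[0,0,-0.02],1],[[0,0,0],[0,0,0],1],[[0,0,0],[0,0,0],1]]' 
python3 tr.py
```

```text
time: 10.0
tool_pos: [0.3815, 0.0327, 0.1196]
ee_rot: [2.793, 0.007, 2.551]
wrist_force: [-1.0, 0.9, -5.7]
width: 0.0117
finger_force: 30.0
nominal origin [0.4297 0.104  0.0689] tray x [ 0.556  0.831 -0.001] y [-0.831  0.556 -0.007]
scene floor n 153 nose-down extra deg 0.16268292206113805 roll 0.05738170788485947 z at 0 0.0004878322093254587
x range [-0.0609  0.0717] y [-0.048   0.0543]
nominal origin [0.4297 0.104  0.0689] tray x [ 0.556  0.831 -0.001] y [-0.831  0.556 -0.007]
top floor n 23 nose-down extra deg 2.4534473538861623 roll 0.8638623570517593 z at 0 -0.0018160983587494756
x range [-0.0605  0.0672] y [-0.0427  0.0467]
[0.3816 0.0327 0.1196] [ 0.41 -0.08 -4.96] [-0.714  0.44  -0.006] 0.011988763213289223 10.05
actual nose [0.4603 0.1581 0.0649] ahead of centre -0.0422 left -0.0017 tilt 0.05
pot circle far half (array([0.48285094, 0.19530603]), np.float64(0.06300537983113207))
```

```bash
python3 -m handwheel '[[[0,0,0],[0.015,0.025,0],1],[[0,0,0],[0.015,0.025,-0.02],1],[[0,0,0],[0,0,-0.02],1],[[0,0,0],[0,0,-0.02],1],[[0,0,0],[0,0,0],1]]'
for k in 1; do python3 -m handwheel '[[[0,0,0],[0,0,-0.02],1],[[0,0,0],[0,0,0],1]]' 
python3 -c "
from h import *;o=now()[2];print(o['wrist_torque'])"; done
python3 -m handwheel '[[[0,0,0],[0,0,-0.02],1],[[0,0,0],[0,0,0],1]]' 
python3 -c "
from h import *;o=now()[2];print(o['wrist_torque'])"
```

```text
time: 10.6
tool_pos: [0.3828, 0.0353, 0.1162]
ee_rot: [2.794, 0.006, 2.552]
wrist_force: [-0.3, 0.1, -4.8]
width: 0.0118
finger_force: 30.0
time: 10.8
tool_pos: [0.3829, 0.0352, 0.1154]
ee_rot: [2.794, 0.006, 2.552]
wrist_force: [0.6, -0.3, -5.5]
width: 0.0117
finger_force: 30.0
[-0.7542416   0.47700376 -0.06836482]
time: 11.0
tool_pos: [0.3832, 0.0353, 0.1147]
ee_rot: [2.793, 0.007, 2.552]
wrist_force: [-0.7, -0.6, -4.5]
width: 0.0115
finger_force: 30.0
[-0.61488514  0.40799107 -0.04294983]
```

```bash
for k in 1; do python3 -m handwheel '[[[0,0,0],[0,0,-0.015],1],[[0,0,0],[0,0,0],1]]' |egrep 'pos|force:'
python3 -c "
from h import *;o=now()[2];print(o['wrist_torque'])"; done
python3 -m handwheel '[[[0,0,0],[0,0,-0.015],1],[[0,0,0],[0,0,0],1]]' |egrep 'pos|force:'
python3 tr.py
python3 -c "
from h import *;o=now()[2];print(o['wrist_torque'])"
```

```text
tool_pos: [0.3834, 0.0354, 0.1144]
wrist_force: [-0.6, 0.1, -1.6]
finger_force: 30.0
[-0.25857922  0.28161323  0.10070497]
tool_pos: [0.3837, 0.0354, 0.1141]
wrist_force: [-1.4, -1.5, 2.1]
finger_force: 30.0
nominal origin [0.4319 0.1067 0.0635] tray x [0.556 0.831 0.001] y [-0.831  0.556 -0.008]
scene floor n 158 nose-down extra deg 0.39904110206748067 roll 0.38293298161699146 z at 0 0.0004020195655607625
x range [-0.0614  0.0751] y [-0.052   0.0567]
nominal origin [0.432  0.1067 0.0635] tray x [0.556 0.831 0.001] y [-0.831  0.556 -0.008]
x range [-0.0603  0.0661] y [-0.0444  0.0473]
[0.3837 0.0354 0.1141] [-1.67 -1.39  1.78] [0.22  0.158 0.181] 0.011664682283114335 11.45
actual nose [0.4626 0.1608 0.0595] ahead of centre -0.0388 left -0.0021 tilt -0.04
pot circle far half (array([0.48289342, 0.19541263]), np.float64(0.06297219969977524))
[0.33704432 0.10923487 0.13523589]
```

Run:
```python
import numpy as np
r=lambda t:np.array([-.142*np.cos(t)+.0546*np.sin(t), .142*np.sin(t)+.0546*np.cos(t)])
for a in range(0,32,2):
    d=(r(np.radians(a+2))-r(np.radians(a)))/2/.05
    print(a,"per deg: shift",(d[0]*.556).round(4),(d[0]*.831).round(4),d[1].round(4))
```

```text
0 per deg: shift 0.0111 0.0166 0.0492
2 per deg: shift 0.012 0.018 0.0485
4 per deg: shift 0.013 0.0194 0.0477
6 per deg: shift 0.0139 0.0207 0.0469
8 per deg: shift 0.0148 0.0221 0.046
10 per deg: shift 0.0157 0.0234 0.045
12 per deg: shift 0.0165 0.0247 0.044
14 per deg: shift 0.0174 0.026 0.0429
16 per deg: shift 0.0182 0.0272 0.0418
18 per deg: shift 0.019 0.0284 0.0407
20 per deg: shift 0.0198 0.0295 0.0394
22 per deg: shift 0.0205 0.0307 0.0382
24 per deg: shift 0.0213 0.0318 0.0369
26 per deg: shift 0.022 0.0328 0.0355
28 per deg: shift 0.0226 0.0338 0.0341
30 per deg: shift 0.0233 0.0348 0.0327
```

```bash
python3 -m handwheel '[[[-0.0046,0.0031,0],[0.0055,0.0083,0.03],1],[[-0.0092,0.0062,0],[0.0111,0.0166,0.05],1],[[-0.0092,0.0062,0],[0.012,0.018,0.0485],1],[[-0.0092,0.0062,0],[0.0125,0.0185,0.048],1],[[-0.0046,0.0031,0],[0.0065,0.0097,0.024],1]]' |egrep 'pos|force:'
python3 -m handwheel '[[[-0.0046,0.0031,0],[0.0065,0.0097,0.024],1],[[-0.0092,0.0062,0],[0.013,0.02,0.0474],1],[[-0.0092,0.0062,0],[0.0139,0.0207,0.0469],1],[[-0.0046,0.0031,0],[0.007,0.0104,0.0235],1],[[0,0,0],[0,0,0],1]]' |egrep 'pos|force:'
python3 tr.py
```

```text
tool_pos: [0.3859, 0.0389, 0.1237]
wrist_force: [-1.1, -1.4, 2.5]
finger_force: 30.0
tool_pos: [0.3878, 0.042, 0.1304]
wrist_force: [0.2, -1.3, 2.7]
finger_force: 30.0
nominal origin [0.4321 0.1077 0.0696] tray x [ 0.552  0.825 -0.123] y [-0.832  0.555 -0.007]
scene floor n 162 nose-down extra deg -0.07389242520786848 roll -1.1103622686012802 z at 0 0.0006873209432203882
x range [-0.0615  0.0763] y [-0.0523  0.0556]
nominal origin [0.4321 0.1076 0.0695] tray x [ 0.552  0.825 -0.122] y [-0.832  0.555 -0.007]
top floor n 221 nose-down extra deg -0.5354515676205225 roll 0.22161267269154092 z at 0 -0.0009321533446214141
x range [-0.0597  0.0676] y [-0.0462  0.0483]
[0.3877 0.042  0.1303] [ 0.09 -0.16  2.43] [ 0.428 -0.462 -0.059] 0.01193186814208645 12.55
actual nose [0.4621 0.161  0.058 ] ahead of centre -0.0389 left -0.0016 tilt 7.03
pot circle far half (array([0.48296938, 0.19560824]), np.float64(0.06290555694183299))
```

```bash
cat >> tr.py <<'E'
    p,d,X,L,w,O,Rt,o=tray("","top")
    L=L-np.array([0,.0047,-.004])
    a=abs(L[...,1])<.038
    n=a&(L[...,0]>.024)&(L[...,0]<.066)&(L[...,2]>.009)&(L[...,2]<.02)
    t=a&(L[...,0]>-.06)&(L[...,0]<.03)&(L[...,2]>.019)&(L[...,2]<.032)
    for nm,k in(("front",n),("top",t)):
        for lo,hi in((-.038,-.0125),(-.0125,.0125),(.0125,.038)):
            s=k&(L[...,1]>=lo)&(L[...,1]<hi); print(nm,s.sum(),"x",L[s][:,0].mean().round(4) if s.any() else None,end="; ")
    print()
E
python3 -m handwheel '[[[-0.0046,0.0031,0],[0.0072,0.0107,0.023],1],[[-0.0092,0.0062,0],[0.0148,0.0221,0.046],1],[[-0.0092,0.0062,0],[0.015,0.0225,0.0455],1],[[-0.0092,0.0062,0],[0.0153,0.023,0.045],1],[[-0.0046,0.0031,0],[0.0078,0.0117,0.0225],1]]' |egrep 'pos|force:'
python3 -m handwheel '[[[0,0,0],[0,0,0],1],[[0,0,0],[0,0,0],1]]' |egrep 'pos|force:'
python3 tr.py | tail -4
```

```text
tool_pos: [0.3906, 0.0465, 0.1395]
wrist_force: [-0.0, 0.4, 3.0]
finger_force: 30.0
tool_pos: [0.3906, 0.0464, 0.1393]
wrist_force: [1.4, 0.7, 3.1]
finger_force: 30.0
[0.3905 0.0464 0.1392] [1.66 1.05 2.4 ] [ 0.637 -0.706 -0.059] 0.012184136323044978 13.35
actual nose [0.4619 0.1609 0.0573] ahead of centre -0.039 left -0.0015 tilt 11.02
pot circle far half (array([0.48288041, 0.19554166]), np.float64(0.06291812781120765))
front 96 x 0.0413; front 99 x 0.0416; front 101 x 0.0412; top 0 x None; top 0 x None; top 0 x None;
```

Run:
```python
from tr import *
for c in("top","scene"):
    p,d,X,L,w,O,Rt,o=tray("",c);L=L-np.array([0,.0047,-.004])
    a=abs(L[...,1])<.036
    for x in np.arange(-.06,.07,.008):
        s=a&(L[...,0]>x)&(L[...,0]<x+.008)&(abs(L[...,2])<.08);print(round(x,3),s.sum(),np.percentile(L[s][:,2],[10,50,90]).round(4) if s.any() else None)
p,d,X=shot("top");crop(p,(120,140,300,275),"t4",4)
```

```text
-0.06 0 None
-0.052 5 [0.0006 0.0033 0.0043]
-0.044 22 [-0.0002  0.0024  0.005 ]
-0.036 15 [0.0008 0.0031 0.0041]
-0.028 23 [0.001  0.003  0.0041]
-0.02 28 [0.0006 0.002  0.005 ]
-0.012 6 [-0.0009  0.0014  0.0035]
-0.004 0 None
0.004 0 None
0.012 0 None
0.02 13 [0.0027 0.0041 0.006 ]
0.028 168 [0.0021 0.0084 0.0156]
0.036 111 [0.0117 0.014  0.0166]
0.044 106 [0.0115 0.0147 0.0165]
0.052 52 [0.0018 0.0042 0.0137]
0.06 52 [0.0012 0.0033 0.0055]
0.068 0 None
-0.06 64 [-0.0796  0.004   0.006 ]
-0.052 93 [-0.0789 -0.0761  0.0053]
-0.044 92 [-0.0773 -0.0744  0.0054]
-0.036 90 [-0.0763 -0.0739  0.0055]
-0.028 92 [-0.0754 -0.0721  0.0052]
-0.02 95 [-0.0735 -0.0702  0.0057]
-0.012 113 [-0.0718  0.0034  0.027 ]
-0.004 112 [-0.0701  0.0209  0.0275]
0.004 112 [-0.0688  0.0215  0.0274]
0.012 91 [-0.067  -0.0649  0.0255]
0.02 95 [-0.0659 -0.0626  0.0075]
0.028 111 [-0.064   0.0073  0.0166]
0.036 110 [-0.0623 -0.0209  0.0167]
0.044 104 [-0.06   -0.0168  0.0163]
0.052 63 [-0.0531  0.0041  0.0059]
0.06 7 [-0.0218  0.0039  0.0049]
0.068 11 [-0.051  -0.049  -0.0469]
```

View pics/t4.png

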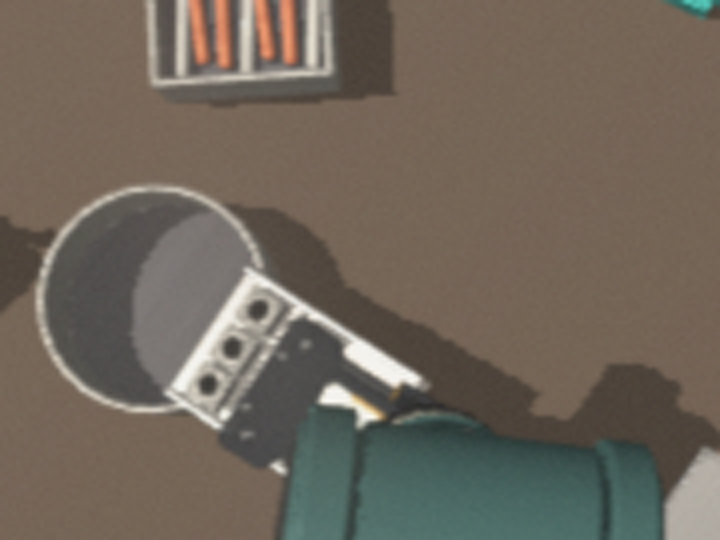

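Top view: the tray nose rests over the near rim around (215,330), three front nuts at (258,308), (232,347), (207,385) still on the apron; the pot has not moved.

```bash
cat > mon.py <<'E'
from tr import *
p,d,X,L,w,O,Rt,o=tray("","top");L=L-np.array([0,.0047,-.004])
n=(L[...,0]>.026)&(L[...,0]<.075)&(L[...,2]>.009)&(L[...,2]<.02)
out=[]
for lo in(-.038,-.0125,.0125):
    s=n&(L[...,1]>=lo)&(L[...,1]<lo+.0255); out.append((int(s.sum()),L[s][:,0].mean().round(4) if s.any() else None))
p,d,X,L,w,O,Rt,o=tray("","scene");L=L-np.array([0,.0047,-.004])
s=(abs(L[...,1])<.038)&(L[...,0]>-.03)&(L[...,0]<.06)&(L[...,2]>.019)&(L[...,2]<.032)
print("tilt",np.degrees(np.arcsin(-Rt.apply([1,0,0])[2])).round(2),"front",out,"top",s.sum(),L[s][:,0].mean().round(4),"F",o["wrist_force"].round(1),"t",o["time"])
E
python3 -m handwheel '[[[-0.0046,0.0031,0],[0.008,0.012,0.0225],1],[[-0.0046,0.0031,0],[0.008,0.012,0.0225],1],[[0,0,0],[0,0,0],1],[[0,0,0],[0,0,0],1]]' >/dev/null;python3 mon.py
python3 -m handwheel '[[[-0.0046,0.0031,0],[0.0082,0.0122,0.022],1],[[-0.0046,0.0031,0],[0.0082,0.0122,0.022],1],[[0,0,0],[0,0,0],1],[[0,0,0],[0,0,0],1]]' >/dev/null;python3 mon.py
python3 -m handwheel '[[[-0.0046,0.0031,0],[0.0083,0.0123,0.022],1],[[-0.0046,0.0031,0],[0.0083,0.0123,0.022],1],[[0,0,0],[0,0,0],1],[[0,0,0],[0,0,0],1]]' >/dev/null;python3 mon.py
```

```text
tilt 12.04 front [(98, np.float64(0.0411)), (97, np.float64(0.0416)), (100, np.float64(0.0412))] top 162 0.0026 F [1.6 0.5 2.7] t 14.05
tilt 13.05 front [(87, np.float64(0.0423)), (87, np.float64(0.0427)), (89, np.float64(0.0426))] top 165 0.0026 F [-0.1  0.4  3.8] t 14.55
tilt 14.04 front [(66, np.float64(0.0446)), (66, np.float64(0.0452)), (69, np.float64(0.0447))] top 163 0.0026 F [0.5 0.9 3.1] t 15.05
```

```bash
python3 -m handwheel '[[[0,0,0],[0,0,0],1],[[0,0,0],[0,0,0],1],[[0,0,0],[0,0,0],1],[[0,0,0],[0,0,0],1]]' >/dev/null;python3 mon.py
python3 -m handwheel '[[[-0.0046,0.0031,0],[0.0085,0.0127,0.0215],1],[[-0.0046,0.0031,0],[0.0085,0.0127,0.0215],1],[[0,0,0],[0,0,0],1],[[0,0,0],[0,0,0],1]]' >/dev/null;python3 mon.py
python3 -m handwheel '[[[0,0,0],[0,0,0],1],[[0,0,0],[0,0,0],1],[[0,0,0],[0,0,0],1],[[0,0,0],[0,0,0],1]]' >/dev/null;python3 mon.py
```

```text
tilt 14.03 front [(65, np.float64(0.0445)), (69, np.float64(0.0451)), (69, np.float64(0.0448))] top 168 0.003 F [1.1 0.8 1.7] t 15.55
tilt 15.04 front [(47, np.float64(0.0469)), (47, np.float64(0.0474)), (47, np.float64(0.0472))] top 169 0.0027 F [0.9 0.7 2.7] t 16.05
tilt 15.03 front [(49, np.float64(0.0467)), (46, np.float64(0.0477)), (47, np.float64(0.0473))] top 169 0.0025 F [1.3 1.2 2.2] t 16.55
```

```bash
cat >> mon.py <<'E'
s=(abs(L[...,1])<.04)&(L[...,0]>.026)&(L[...,0]<.075)&(L[...,2]>.009)&(L[...,2]<.02)
print("  scene front",s.sum(),L[s][:,0].mean().round(4))
E
python3 -m handwheel '[[[-0.0046,0.0031,0],[0.0087,0.013,0.0213],1],[[-0.0046,0.0031,0],[0.0087,0.013,0.0213],1],[[0,0,0],[0,0,0],1],[[0,0,0],[0,0,0],1]]' >/dev/null;python3 mon.py
python3 -m handwheel '[[[-0.0046,0.0031,0],[0.009,0.0134,0.021],1],[[-0.0046,0.0031,0],[0.009,0.0134,0.021],1],[[0,0,0],[0,0,0],1],[[0,0,0],[0,0,0],1]]' >/dev/null;python3 mon.py
```

```text
tilt 16.04 front [(27, np.float64(0.0489)), (27, np.float64(0.0504)), (0, None)] top 166 0.0025 F [1.9 0.8 2.4] t 17.05
  scene front 172 0.0389
tilt 17.03 front [(8, np.float64(0.0517)), (5, np.float64(0.0519)), (0, None)] top 169 0.0025 F [0.6 1.6 1.8] t 17.55
  scene front 177 0.039
```

Run:
```python
from h import *
p,d,X=shot("scene");crop(p,(240,110,400,230),"s5",4)
p,d,X=shot("top")
C=np.array([.4829,.1955]); s=(np.hypot(X[...,0]-C[0],X[...,1]-C[1])<.05)&(X[...,2]<.04);print("pot inside >9mm:",(s&(X[...,2]>.009)).sum(),s.sum())
```

```text
pot inside >9mm: 4 1061
```

View pics/s5.png

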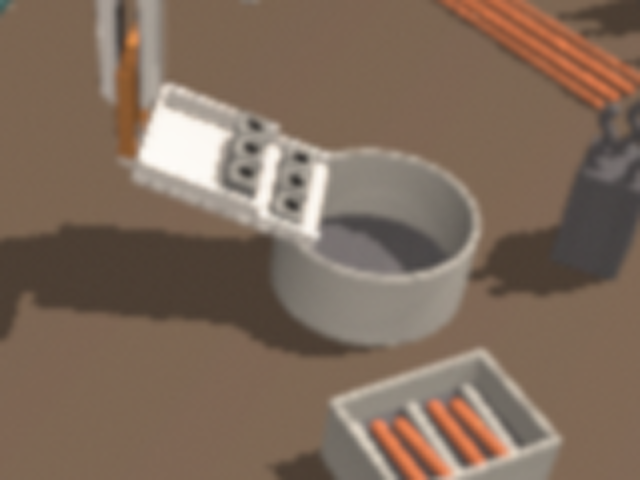

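Scene view: all three front nuts (297,155)-(292,205) are still ahead of the lip, stock intact at (250,125)-(240,180). Keep tipping.

```bash
cat > mon.py <<'E'
from tr import *
import sys
p,d,X,L,w,O,Rt,o=tray("","scene");L=L-np.array([0,.0047,-.004])
f=lambda a,b,c,e:(abs(L[...,1])<.04)&(L[...,0]>a)&(L[...,0]<b)&(L[...,2]>c)&(L[...,2]<e)
s=f(-.03,.06,.019,.032);q=f(.026,.075,.009,.02)
p,d,X2=shot("top");C=np.array([.4829,.1955]); s2=(np.hypot(X2[...,0]-C[0],X2[...,1]-C[1])<.05)&(X2[...,2]<.04)&(X2[...,2]>.009)
print("tilt",np.degrees(np.arcsin(-Rt.apply([1,0,0])[2])).round(2),"front",q.sum(),L[q][:,0].mean().round(4),"top",s.sum(),L[s][:,0].mean().round(4),"inpot",s2.sum(),"F",o["wrist_force"].round(1),"t",o["time"])
sys.exit(q.sum()<140)
E
python3 -m handwheel '[[[-0.0046,0.0031,0],[0.0092,0.0138,0.0207],1],[[-0.0046,0.0031,0],[0.0092,0.0138,0.0207],1],[[0,0,0],[0,0,0],1],[[0,0,0],[0,0,0],1]]' >/dev/null;python3 mon.py &&
python3 -m handwheel '[[[-0.0046,0.0031,0],[0.0095,0.0142,0.0203],1],[[-0.0046,0.0031,0],[0.0095,0.0142,0.0203],1],[[0,0,0],[0,0,0],1],[[0,0,0],[0,0,0],1]]' >/dev/null &&python3 mon.py &&
python3 -m handwheel '[[[-0.0046,0.0031,0],[0.0097,0.0145,0.02],1],[[-0.0046,0.0031,0],[0.0097,0.0145,0.02],1],[[0,0,0],[0,0,0],1],[[0,0,0],[0,0,0],1]]' >/dev/null &&python3 mon.py
```

```text
tilt 18.05 front 175 0.0396 top 173 0.0023 inpot 5 F [0.8 1.8 1.3] t 18.1False
```

```bash
sed -i 's/sys.exit(q.sum()<140)/sys.exit(int(q.sum()<140))/' mon.py
python3 -m handwheel '[[[-0.0046,0.0031,0],[0.0095,0.0142,0.0203],1],[[-0.0046,0.0031,0],[0.0095,0.0142,0.0203],1],[[0,0,0],[0,0,0],1],[[0,0,0],[0,0,0],1]]' >/dev/null &&python3 mon.py &&
python3 -m handwheel '[[[-0.0046,0.0031,0],[0.0097,0.0145,0.02],1],[[-0.0046,0.0031,0],[0.0097,0.0145,0.02],1],[[0,0,0],[0,0,0],1],[[0,0,0],[0,0,0],1]]' >/dev/null &&python3 mon.py &&
python3 -m handwheel '[[[-0.0046,0.0031,0],[0.0099,0.0148,0.0197],1],[[-0.0046,0.0031,0],[0.0099,0.0148,0.0197],1],[[0,0,0],[0,0,0],1],[[0,0,0],[0,0,0],1]]' >/dev/null &&python3 mon.py
```

```text
tilt 19.04 front 174 0.0392 top 172 0.0021 inpot 3 F [1.2 0.8 1.6] t 18.6
tilt 20.04 front 176 0.0391 top 172 0.002 inpot 3 F [1.2 2.1 1.1] t 19.1
tilt 21.04 front 172 0.0391 top 170 0.0026 inpot 3 F [0.9 1.8 0.8] t 19.6
```

```bash
python3 -m handwheel '[[[-0.0046,0.0031,0],[0.01,0.015,0.0194],1],[[-0.0046,0.0031,0],[0.01,0.015,0.0194],1],[[0,0,0],[0,0,0],1],[[0,0,0],[0,0,0],1],[[0,0,0],[0,0,0],1]]' >/dev/null &&python3 mon.py &&
python3 -m handwheel '[[[-0.0046,0.0031,0],[0.0102,0.0153,0.019],1],[[-0.0046,0.0031,0],[0.0102,0.0153,0.019],1],[[0,0,0],[0,0,0],1],[[0,0,0],[0,0,0],1],[[0,0,0],[0,0,0],1]]' >/dev/null &&python3 mon.py &&
python3 -m handwheel '[[[-0.0046,0.0031,0],[0.0104,0.0155,0.0188],1],[[-0.0046,0.0031,0],[0.0104,0.0155,0.0188],1],[[0,0,0],[0,0,0],1],[[0,0,0],[0,0,0],1],[[0,0,0],[0,0,0],1]]' >/dev/null &&python3 mon.py
```

```text
tilt 22.02 front 171 0.0389 top 166 0.0024 inpot 3 F [1.3 1.3 0.5] t 20.2
tilt 23.02 front 168 0.0435 top 175 0.004 inpot 0 F [0.5 1.7 1.2] t 20.8
tilt 24.03 front 15 0.0465 top 174 0.0036 inpot 2 F [0.4 1.6 0.9] t 21.4
```

```bash
python3 - <<'E'
from h import *
p,d,X=shot("scene");crop(p,(240,110,400,230),"s6",4)
E
python3 mon.py
```

```text
tilt 24.03 front 16 0.0429 top 170 0.0043 inpot 2 F [1.1 2.  1.9] t 21.55
```

View pics/s6.png

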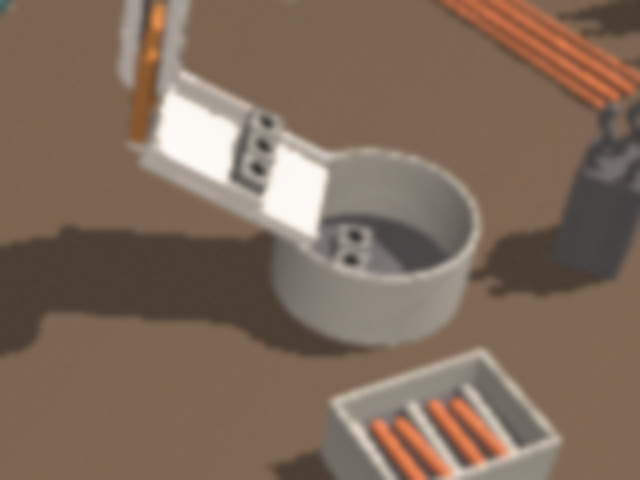

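Two nuts are visible in the pot at (357,237) and (350,260), the third hidden by the near wall; the apron is clear, the stock intact at (258,150). Lift off and level.

```bash
python3 -m handwheel '[[[0,0,0],[0,0,0.03],1],[[0,0,0],[0,0,0.06],1],[[0.0046,-0.0031,0],[0,0,0.06],1],[[0.0092,-0.0062,0],[0,0,0.03],1],[[0.0138,-0.0093,0],[0,0,0],1]]' >/dev/null
python3 -m handwheel '[[[0.0185,-0.0124,0],[0,0,0],1],[[0.0185,-0.0124,0],[0,0,0],1],[[0.0185,-0.0124,0],[0,0,0],1],[[0.0185,-0.0124,0],[0,0,0],1],[[0.0185,-0.0124,0],[0,0,0],1]]' >/dev/null
python3 -m handwheel '[[[0.0185,-0.0124,0],[0,0,0],1],[[0.0185,-0.0124,0],[0,0,0],1],[[0.0185,-0.0124,0],[0,0,0],1],[[0.0185,-0.0124,0],[0,0,0],1],[[0.0092,-0.0062,0],[0,0,0],1]]' >/dev/null
python3 -m handwheel '[[[0.0092,-0.0062,0],[0,0,0],1],[[0.005,-0.0034,0],[0,0,0],1],[[0,0,0],[0,0,0],1],[[0,0,0],[0,0,0],1]]'
python3 tr.py; python3 mon.py
```

```text
time: 23.55
tool_pos: [0.4024, 0.0642, 0.1751]
ee_rot: [2.8, 0.006, 2.552]
wrist_force: [1.2, -0.2, -3.7]
width: 0.0118
finger_force: 30.0
nominal origin [0.4503 0.1352 0.1238] tray x [ 0.556  0.831 -0.008] y [-0.831  0.556 -0.006]
scene floor n 161 nose-down extra deg 0.272256483123226 roll -0.7539656794483452 z at 0 0.00039450222849780577
x range [-0.0614  0.0598] y [-0.0384  0.047 ]
nominal origin [0.4503 0.1353 0.1238] tray x [ 0.556  0.831 -0.008] y [-0.831  0.556 -0.006]
top floor n 94 nose-down extra deg -1.7513379922509813 roll 0.5875478232086689 z at 0 -0.00021418431415151754
x range [-0.0606  0.0626] y [-0.0366  0.046 ]
[0.4024 0.0643 0.1751] [ 0.31  0.28 -4.21] [-0.6    0.365  0.008] 0.01179080378801322 23.6
actual nose [0.4809 0.1894 0.1193] ahead of centre -0.0048 left -0.0014 tilt 0.45
pot circle far half (array([0.4830042 , 0.19558664]), np.float64(0.06287846014946133))
front 0 x None; front 0 x None; front 0 x None; top 116 x 0.0078; top 122 x 0.0071; top 119 x 0.0065; 
tilt 0.45 front 20 0.0436 top 177 0.0054 inpot 3 F [-0.4  0.5 -3.8] t 23.7
```

```bash
python3 -m handwheel '[[[0,0,0],[0.022,-0.08,0],1],[[0,0,0],[0.044,-0.16,0],1],[[0,0,0],[0.0655,-0.24,0],1],[[0,0,0],[0.0655,-0.24,0],1],[[0,0,0],[0.0655,-0.24,0],1]]' >/dev/null
python3 -m handwheel '[[[0,0,0],[0.0655,-0.24,0],1],[[0,0,0],[0.0655,-0.24,0],1],[[0,0,0],[0.0655,-0.24,0],1],[[0,0,0],[0.0655,-0.24,0],1],[[0,0,0],[0.0655,-0.24,-0.05],1]]' >/dev/null
python3 -m handwheel '[[[0,0,0],[0.0655,-0.24,-0.1],1],[[0,0,0],[0.0655,-0.24,-0.12],1],[[0,0,0],[0.0655,-0.24,-0.12],1],[[0,0,0],[0.0655,-0.24,-0.12],1],[[0,0,0],[0.0655,-0.24,-0.12],1]]' >/dev/null
python3 -m handwheel '[[[0,0,0],[0.0655,-0.24,-0.12],1],[[0,0,0],[0.0655,-0.24,-0.12],1],[[0,0,0],[0.0655,-0.24,-0.12],1],[[0,0,0],[0.0655,-0.24,-0.12],1],[[0,0,0],[0.0655,-0.24,-0.12],1]]' >/dev/null
python3 -m handwheel '[[[-0.003,0.002,0],[0.0655,-0.24,-0.12],1],[[0,0,0],[0.044,-0.16,-0.1],1],[[0,0,0],[0.022,-0.08,-0.1],1],[[0,0,0],[0,0,-0.1],1],[[0,0,0],[0,0,-0.1],1]]'
python3 -m handwheel '[[[0,0,0],[0,0,-0.1],1],[[0,0,0],[0,0,-0.08],1],[[0,0,0],[0,0,-0.04],1],[[0,0,0],[0,0,0],1],[[0,0,0],[0,0,0],1]]'
python3 tr.py; python3 mon.py
```

```text
time: 26.3
tool_pos: [0.4711, -0.1875, 0.0871]
ee_rot: [2.806, 0.005, 2.552]
wrist_force: [-0.1, 0.1, -5.3]
width: 0.0119
finger_force: 30.0
time: 26.8
tool_pos: [0.4713, -0.1878, 0.0768]
ee_rot: [2.806, 0.006, 2.552]
wrist_force: [0.7, 0.3, -3.6]
width: 0.012
finger_force: 30.0
nominal origin [ 0.5191 -0.117   0.025 ] tray x [ 0.556  0.831 -0.013] y [-0.831  0.556 -0.006]
scene floor n 245 nose-down extra deg -0.6214370529193929 roll 0.39302783612757086 z at 0 0.0005760548991986807
x range [-0.0606  0.0607] y [-0.0377  0.0465]
nominal origin [ 0.5191 -0.1171  0.0251] tray x [ 0.556  0.831 -0.013] y [-0.831  0.556 -0.006]
top floor n 298 nose-down extra deg -0.7688405151374899 roll 0.2847400464945435 z at 0 -0.0012530516896280706
x range [-0.0602  0.0629] y [-0.0361  0.0469]
[ 0.4714 -0.1879  0.0769] [-0.36  0.17 -3.32] [-0.592  0.329 -0.025] 0.011820853700296946 26.85
actual nose [ 0.5497 -0.063   0.0202] ahead of centre -0.1768 left -0.1986 tilt 0.77
pot circle far half (array([0.48285054, 0.19535889]), np.float64(0.06299774757277302))
front 0 x None; front 0 x None; front 0 x None; top 91 x 0.0085; top 90 x 0.0091; top 93 x 0.0061; 
tilt 0.77 front 19 0.0421 top 238 0.0067 inpot 273 F [ 0.   0.2 -4.5] t 26.95
```

```bash
python3 -m handwheel '[[[0.007,-0.0047,0],[0,0,-0.08],1],[[0,0,0],[0,0,-0.1],1],[[0,0,0],[0,0,-0.1],1],[[0,0,0],[0,0,-0.08],1],[[0,0,0],[0,0,-0.04],1]]' |egrep 'pos|force:'
python3 -m handwheel '[[[0,0,0],[0,0,-0.02],1],[[0,0,0],[0,0,0],1]]' |egrep 'pos|force:'
python3 -m handwheel '[[[0,0,0],[0,0,-0.015],1],[[0,0,0],[0,0,0],1]]' |egrep 'pos|force:'
```

```text
tool_pos: [0.4708, -0.1875, 0.0557]
wrist_force: [-0.0, 0.2, -3.6]
finger_force: 30.0
tool_pos: [0.4712, -0.1877, 0.0554]
wrist_force: [-0.1, -0.2, -4.9]
finger_force: 30.0
tool_pos: [0.4713, -0.1878, 0.0549]
wrist_force: [0.4, -1.0, -4.7]
finger_force: 30.0
```

```bash
python3 -m handwheel '[[[0,0,0],[0,0,-0.015],1],[[0,0,0],[0,0,0],1]]' |egrep 'pos|force:'
python3 -m handwheel '[[[0,0,0],[0,0,-0.01],1],[[0,0,0],[0,0,0],1]]' |egrep 'pos|force:'
python3 tr.py | tail -4
```

```text
tool_pos: [0.4714, -0.1879, 0.0545]
wrist_force: [-0.1, -0.2, -3.1]
finger_force: 30.0
tool_pos: [0.4715, -0.1879, 0.0545]
wrist_force: [-2.4, -0.4, 2.6]
finger_force: 30.0
[ 0.4715 -0.1879  0.0545] [-2.43  0.11  2.87] [-0.032  0.502  0.143] 0.011832787577922041 28.4
actual nose [ 5.502e-01 -6.240e-02 -2.000e-04] ahead of centre -0.176 left -0.1987 tilt -0.01
pot circle far half (array([0.48289385, 0.19561994]), np.float64(0.06294831153168098))
front 0 x None; front 0 x None; front 0 x None; top 86 x 0.0085; top 85 x 0.009; top 92 x 0.0031;
```

```bash
python3 -m handwheel '[[[0,0,0],[0,0,0],0.8],[[0,0,0],[0,0,0],0.7],[[0,0,0],[0,0,0],0.6],[[0,0,0],[0,0,0],0.55],[[0,0,0],[0,0,0],0.55]]'
python3 -m handwheel '[[[0,0,0],[-0.03,-0.045,0.15],0.55],[[0,0,0],[-0.06,-0.09,0.3],0.55],[[0,0,0],[-0.07,-0.1,0.35],0.55],[[0,0,0],[-0.07,-0.1,0.35],0.55],[[0,0,0],[-0.07,-0.1,0.35],0.55]]'
python3 -m handwheel '[[[0,0,0],[-0.2,-0.3,0.5],0.55],[[0,0,0],[-0.2,-0.3,0.5],0.55],[[0,0,0],[-0.2,-0.3,0.3],0.55],[[0,0,0],[-0.2,-0.3,0.2],0.55],[[0,0,0],[0,0,0],0.55]]'
python3 - <<'E'
from h import *
p,d,X=shot("top");crop(p,(120,90,345,250),"f",3.5)
m=(X[...,0]>.42)&(X[...,0]<.6)&(X[...,1]<-.02)&(X[...,1]>-.22)&(X[...,2]>.008)&(X[...,2]<.05)
print("tray z pct",np.percentile(X[m][:,2],[5,50,95]))
E
```

```text
time: 29.0
tool_pos: [0.4712, -0.1877, 0.0534]
ee_rot: [2.793, 0.006, 2.552]
wrist_force: [0.7, 1.3, 0.5]
width: 0.042
finger_force: 0.0
time: 29.5
tool_pos: [0.4561, -0.2099, 0.1298]
ee_rot: [2.793, 0.006, 2.552]
wrist_force: [0.6, -0.2, 0.8]
width: 0.042
finger_force: 0.0
time: 30.0
tool_pos: [0.4161, -0.2718, 0.2058]
ee_rot: [2.794, 0.01, 2.549]
wrist_force: [-0.4, 1.1, 0.5]
width: 0.0421
finger_force: 0.0
tray z pct [0.0098713  0.02239633 0.04248118]
```

View pics/f.png

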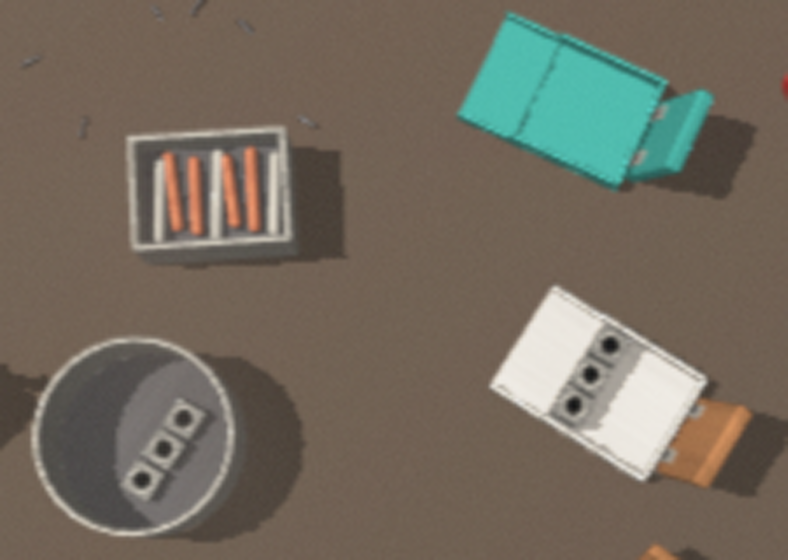

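Three nuts lie in the pot at (185,418), (163,450), (142,481); the tray is flat on the bench with the stock behind the lip at (610,345)-(573,405), and the gripper is clear.

```bash
python3 -c "
from bench import robot
print(robot.close_job())"
```

```text
the job is handed in; nothing more can be done
None
```

The front row of three weld nuts is in the pot, the tray is flat on the bench and released with the other six behind its lip, and the job was handed in at about 30 s of the 64 s allowed; the hand-in returned no verdict.

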